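# Hold a spring clamp open over a drawer front

### The arm

A 6-joint arm with a two-finger parallel gripper is mounted at the origin on the work surface. World frame = base frame: x ahead of the robot, y to its left, z up, the work surface at z = 0. Lengths are in m, angles in rad, forces in N, time in s.
With the tool pointing down it reaches from about 0.425 to 0.925 m from the base axis. Payload 12.5 kg.
Tool frame: the origin (TCP) lies on the front face of the gripper's body, between the roots of the fingers; the fingertips stand 73 mm ahead of it and the grasp point (between the pads) lies 54 mm ahead of it (robot.grip_point_offset is the distance from the TCP to the grasp point, in m); z points along the fingers, x is the direction in which the jaws open and shut, and the axes are right-handed (so a half turn about z gives the same grasp; the last joint's range is limited). The gripper opens to 85 mm and grips with 20 to 120 N. Pads are 22 mm wide; open, the fingers measure 114 mm over their backs; the gripper's body (76 mm by 85 mm) begins 54 mm behind the grasp point. The pads swing forward as they close: fully open they stand 13 mm farther back than shut.
Start: joints at [-1.454, 0.491, 1.559, -0, 1.092, -0.106], TCP at [0.138, -0.61, 0.304] pointing down, gripper open.
Joint ranges: [-3.1, 3.1], [-0.84, 2.19], [0.05, 2.79], [-1.13, 4.28], [0.06, 2.93], [-2.69, 2.69]. Speed limits (rad/s): [2.22, 2.22, 2.79, 3.14, 3.14, 3.14].

### API

Orientations are given as a unit quaternion [x, y, z, w].
In Python, from plant import robot, eyes gives the robot as it stands. Calls block until the motion is done:
- robot.goto(position, orientation): joint-space move of the TCP to a pose.
- robot.servo_line(position, velocity=0.15, rot=None, f_stop=None): straight line of the TCP; rot=None keeps the orientation; velocity is the mean speed in m/s. With f_stop (N) it stops when the force on the tool has changed by that much, and returns True; else False.
- robot.set_joints(angles): joint-space move.
- robot.let_go() and robot.close(force=None): open the fingers fully, or close them until they stop; force is the grip in N (None keeps the last).
- robot.dwell(seconds).
- robot.inverse_kinematics(position, orientation): joint angles nearest the present ones, or None.
- robot.observe(): the state.
- eyes.camera(name): name is "scene" or "top" or "wrist"; returns (picture, depth): 420x560x3 uint8, red, green, blue; 420x560 float32, m along the optical axis (not along the pixel's ray), 0 where there is no reading.
- eyes.camera_model(name): a dict with "mtx" (3x3 intrinsics, pixels), "extrinsics" (4x4, takes a point from camera to world coordinates). Camera axes: x right, y down, z forward; pixel columns grow to the right and rows downward; lengths in m; the calibration is good to about 2 mm. The wrist camera is an equidistant fisheye: a pixel r from the principal point sees the ray r / f radians off the axis. A picture is of the moment at which its call begins: read the wrist's pose just before it. camera_model takes no time and is no camera call; for the wrist camera it gives the pose at the moment of the call.
A pose or a line that the arm cannot do raises robot.PlanningError and nothing moves.
- robot.job_done(): hands the job in, once; it reports no verdict.
The state is a dict: "time": time; "joint_positions": joint angles; "qd": joint speeds; "joint_efforts": joint torques, N m; "tcp_pos": TCP position; "tool_rot": TCP orientation; "ft_force": force on the tool from outside, world axes, zero at the start; "wrist_torque": the same for the moment, N m; "grip_width": finger opening in m.
Only numpy, scipy, OpenCV 4.12 (cv2) and the standard library are available. Lean on these libraries where they do the work, as an engineer would, in place of code of your own. Each camera call takes 0.05 s, during which the arm holds its last target.

### The job

Take the larger of the two spring clamps off the clamp rail by squeezing its handles, and bring it, gaping wide, down over the middle of the drawer's top edge, one jaw in front of the loose white drawer front and the other inside the drawer, so that it straddles both boards squarely with its jaw tips well below their top edges. Do not let it bite or press on the boards, do not knock the front out of line, and leave the other things where they are. Finish while holding it there, squeezed open and touching neither board: I will line up the front before you let it close.

Things in the scene. Friction and masses are not known exactly. Their poses are not given: they have to be found in the camera images.
- clamp_pivot (a point): Larger spring clamp (steel halves, black rubber grips and pads, 113 mm tall, 0.11 kg), clipped upright over the rail's top edge, handles up, jaws reaching 62 mm below. Point: middle of its pivot pin (25 mm long, coil radius 9 mm), half-way up. Parked, z is up, y runs along pin and rail, x is the line along which handles and jaws move (axes fixed to the -x half).
- clamp_grip (a point): Mid-point between the larger clamp's handles, 44 mm above its pivot when parked; axes as clamp_pivot. The handles lean out as a V: outside to outside 61 mm at their tops (6 mm above this point), 58 mm at it. Grips 20 mm wide along y, 6 mm thick. Squeeze here: 10 N a handle at first, 15 N at the hard stop, where they are parallel, 26 mm across and 56 mm high; gripping harder does no harm.
- clamp_jaw (a joint): Opening of the larger clamp, rad: 0 parked on the 10 mm rail, -0.17 shut, 0.66 squeezed to the stop. There each half has turned 0.33 rad, the jaws gape 48 mm between the tips (now 57 mm below the pivot), 38 mm at the tops of the pads 40 mm below it, and no less from 14 mm below the pivot down. It springs shut when let go.
- clamp_tip1 (a point): Inner face of the larger clamp's first jaw (-x side when parked), at the tip, 60 mm below the pivot when parked.
- clamp_tip2 (a point): Inner face of the larger clamp's second jaw (+x side when parked), at the tip, 60 mm below the pivot when parked.
- small_clamp_pivot (a point): Pivot of the smaller spring clamp (same shape, 70 mm tall), parked on the same rail 90 to 150 mm from the larger one, on either side of it. Too short and weak for this job: leave it where it is.
- rail: Clamp rail, fixed: an upright strip of plywood 10 mm thick, 260 mm long (along its y), its top edge 125 mm above the bench, standing in two dark wooden feet 110 mm long. Origin on the bench under its middle; its x axis is the horizontal normal of the strip. Rail and drawer may stand on either side.
- drawer: Open-topped plywood drawer box, fixed on the bench: 200 mm deep (x), 260 mm wide (y), 84 mm high, walls 9 mm, floor 6 mm, steel runners outside the two side walls. Origin on the bench under its middle. The -x wall (outer face at x = -100 mm, inner face at -91 mm) is the one that gets the drawer front.
- front: Loose white drawer front, 10 mm thick (x), 300 mm wide (y), 92 mm high, 0.2 kg, standing on its long edge on the bench against the drawer's -x wall (0.5 mm gap): outer face at x = -110.5 mm in the drawer's axes, its top 8 mm above the drawer wall's. Origin at the middle of its lower edge. It topples if pushed.
- hinge_box: Open cardboard box of cup hinges, 80 x 90 x 50 mm, on the far side of the bench, midway. Not needed.
- screw_jar: Clear screw jar, 64 mm across, 75 mm high, standing on the drawer's floor in its rear (+x) half. Not needed.
Mind the look-alikes: they are no part of the job. What is shaped like the part that bears clamp_pivot but orange or yellow is not meant.

How it is judged:
By the outcome, as a careful person would: the job done as asked, in the order asked, and still so for the second after the job is handed in, while the arm keeps its last pose, push and grip.
It also fails if it takes over 35 s, if anything falls off the work surface, if the arm or the gripper's body presses on something with over 40 N, if the wrist force passes 120 N, or if a joint passes its speed limit or range.

## Working session

There is one attempt and no reset: what is moved stays moved. The work goes in short steps, each a Python script; the robot and the scene stay as the last script left them, time stands still between calls to the robot, and variables do not carry over. Pictures are saved under pics/ and viewed, and the job is handed in when it is done.

```bash
ls; mkdir -p pics
python3 - <<'E'
from plant import robot, eyes
import cv2, numpy as np
for n in ["scene","top","wrist"]:
    m=eyes.camera_model(n); p,d=eyes.camera(n)
    cv2.imwrite(f"pics/{n}0.png",p[:,:,::-1]); np.savez(f"{n}0.npz",p=p,d=d,K=m["mtx"],E=m["extrinsics"])
    print(n,np.round(m["mtx"],2).tolist(),np.round(m["extrinsics"],4).tolist())
print(robot.observe()["time"],robot.observe()["tool_rot"])
E
```

```text
pics
scene [[422.59, 0.0, 275.37], [0.0, 422.59, 212.77], [0.0, 0.0, 1.0]] [[0.2636, 0.557, -0.7875, 1.2034], [0.9644, -0.1701, 0.2025, -0.1487], [-0.0212, -0.8129, -0.5821, 0.583], [0.0, 0.0, 0.0, 1.0]]
top [[392.32, 0.0, 283.84], [0.0, 392.32, 213.93], [0.0, 0.0, 1.0]] [[0.0127, -0.9928, 0.1195, 0.518], [-0.9999, -0.0131, -0.0021, 0.0074], [0.0036, -0.1195, -0.9928, 0.9425], [0.0, 0.0, 0.0, 1.0]]
wrist [[325.19, 0.0, 276.19], [0.0, 325.19, 209.73], [0.0, 0.0, 1.0]] [[0.2213, -0.9252, -0.3082, 0.2169], [-0.9752, -0.2098, -0.0704, -0.5915], [0.0005, 0.3162, -0.9487, 0.374], [0.0, 0.0, 0.0, 1.0]]
0.15 [ 7.81337285e-01 -6.24108861e-01 -3.03987589e-04 -2.89502291e-04]
```

View pics/scene0.png

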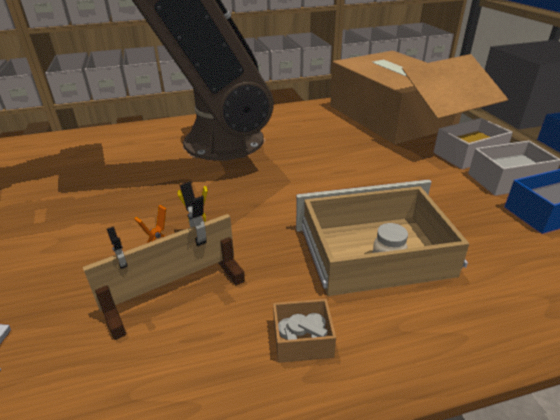

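View pics/top0.png

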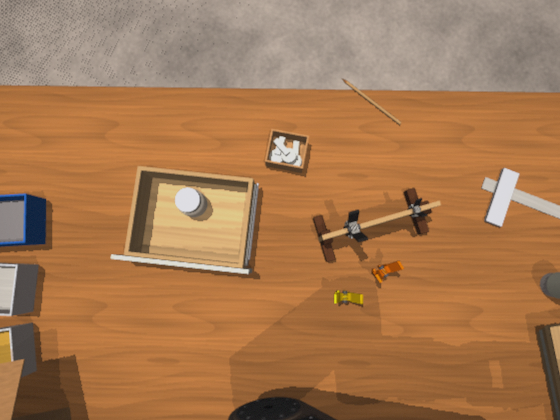

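View pics/wrist0.png

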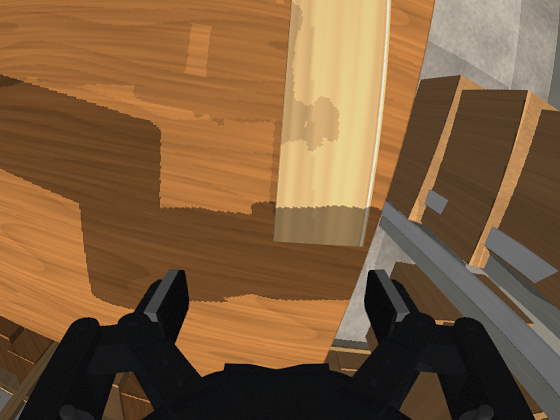

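The larger clamp is on the left end of the rail (top view about (353,228), scene (195,210)). The smaller one is at top (418,210). The drawer's white front, from (113,258) to (248,270) in the top view, faces the robot. Next I'll measure with depth.

```bash
cat > h.py <<'E'
import numpy as np, cv2
def cloud(f):
    z=np.load(f); d=z["d"]; K=z["K"];E=z["E"]
    v,u=np.indices(d.shape); 
    P=np.stack([(u-K[0,2])/K[0,0]*d,(v-K[1,2])/K[1,1]*d,d],-1)@E[:3,:3].T+E[:3,3]
    P[d==0]=np.nan
    return P,z["p"]
E
python3 - <<'E'
from h import *
for n in ["top","scene"]:
    P,p=cloud(n+"0.npz")
    x,y,z=P[...,0],P[...,1],P[...,2]
    # rail
    print(n)
    R=(x>.3)&(x<.62)&(y<-0.05)&(y>-.4)
    m=R&(z>.117)&(z<.128); Q=P[m]; print("rail top",len(Q))
    if len(Q)>10:
        r=cv2.minAreaRect(Q[:,:2].astype(np.float32)); print(r, np.median(Q[:,2]))
    m=R&(z>.128); 
    for q in np.c_[P[m],p[m]][::max(1,m.sum()//40)]: print(np.round(q,3).tolist())
    S=(x>.3)&(x<.8)&(y>0.02)&(y<.42)
    hist=np.histogram(z[S],bins=np.arange(-.01,.12,.004));print(list(zip(np.round(hist[1],3).tolist(),hist[0].tolist())))
    for lo,hi in((.078,.0865),(.0885,.1)):
        Q=P[S&(z>lo)&(z<hi)]; print(lo,len(Q))
        if len(Q)>5: print(cv2.minAreaRect(Q[:,:2].astype(np.float32)),np.median(Q[:,2]))
E
```

```text
top
rail top 339
((0.6023337244987488, -0.16849154233932495), (0.02426527813076973, 0.19985945522785187), 14.553049087524414) 0.12478599099859833
[0.618, -0.131, 0.202, 147.0, 98.0, 57.0]
[0.615, -0.119, 0.197, 147.0, 97.0, 57.0]
[0.612, -0.118, 0.203, 97.0, 68.0, 46.0]
[0.62, -0.273, 0.159, 37.0, 29.0, 24.0]
[0.611, -0.132, 0.198, 29.0, 27.0, 26.0]
[0.617, -0.273, 0.165, 32.0, 25.0, 26.0]
[0.61, -0.131, 0.193, 31.0, 29.0, 29.0]
[0.616, -0.265, 0.157, 32.0, 30.0, 30.0]
[0.607, -0.119, 0.198, 35.0, 30.0, 26.0]
[0.617, -0.267, 0.133, 113.0, 109.0, 102.0]
[0.612, -0.276, 0.171, 60.0, 49.0, 43.0]
[0.607, -0.137, 0.182, 28.0, 19.0, 24.0]
[0.605, -0.131, 0.182, 31.0, 25.0, 28.0]
[0.604, -0.132, 0.176, 29.0, 25.0, 27.0]
[0.602, -0.133, 0.173, 24.0, 23.0, 24.0]
[0.601, -0.13, 0.169, 28.0, 24.0, 27.0]
[0.599, -0.128, 0.164, 27.0, 25.0, 25.0]
[0.597, -0.127, 0.162, 75.0, 72.0, 69.0]
[0.595, -0.125, 0.161, 110.0, 107.0, 101.0]
[0.594, -0.125, 0.158, 128.0, 123.0, 116.0]
[0.594, -0.146, 0.156, 136.0, 111.0, 87.0]
[0.592, -0.141, 0.158, 144.0, 138.0, 132.0]
[0.59, -0.135, 0.158, 126.0, 122.0, 117
[... 3335 characters left out ...]
 0), (-0.006, 0), (-0.002, 6568), (0.002, 6749), (0.006, 2276), (0.01, 413), (0.014, 394), (0.018, 425), (0.022, 514), (0.026, 549), (0.03, 520), (0.034, 541), (0.038, 606), (0.042, 564), (0.046, 688), (0.05, 603), (0.054, 536), (0.058, 585), (0.062, 540), (0.066, 560), (0.07, 570), (0.074, 589), (0.078, 674), (0.082, 1569), (0.086, 842), (0.09, 341), (0.094, 191), (0.098, 0), (0.102, 0), (0.106, 0), (0.11, 0), (0.114, 0)]
0.078 2548
((0.6118635535240173, 0.22011888027191162), (0.2994442284107208, 0.20622804760932922), 84.54451751708984) 0.0840162817854126
0.0885 610
((0.5128153562545776, 0.22954952716827393), (0.2993567883968353, 0.027158426120877266), 85.98075103759766) 0.09328668696652206
```

Run:
```python
import cv2
a=cv2.imread("pics/top0.png")[170:300,300:460]; cv2.imwrite("pics/topc.png",cv2.resize(a,None,fx=5,fy=5,interpolation=2)[:600,:800])
a=cv2.imread("pics/scene0.png")[170:340,80:260]; cv2.imwrite("pics/scenec.png",cv2.resize(a,None,fx=3.5,fy=3.5,interpolation=2)[:600,:800])
```

```text
(no output)
```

View pics/topc.png

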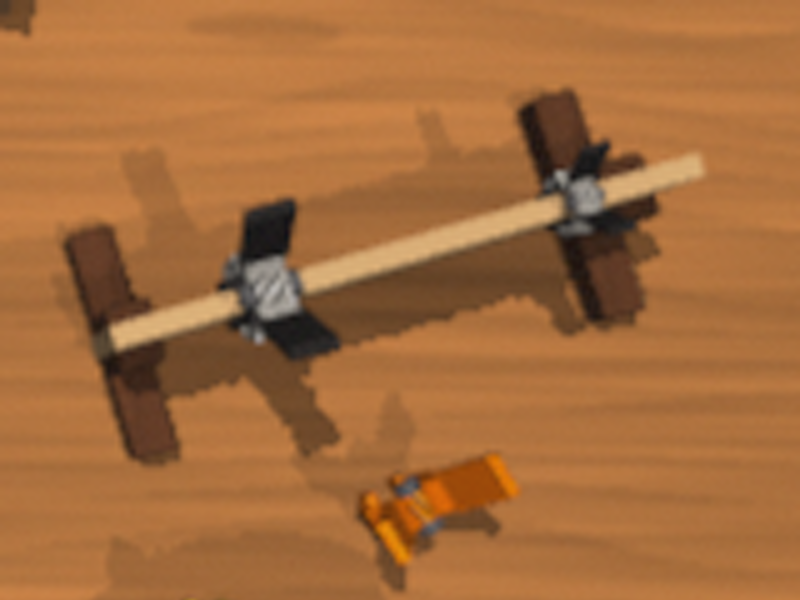

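View pics/scenec.png

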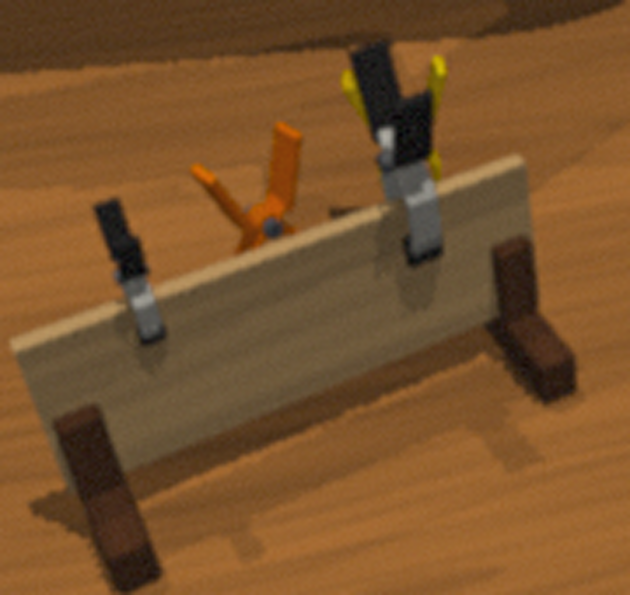

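```bash
cat >> h.py <<'E'
def fit(Q,w=None):
    Q=Q[:,:2]; 
    for _ in range(5):
        c=np.median(Q,0) if _==0 else Q.mean(0)
        u=np.linalg.svd(Q-c)[2][0]; n=np.array([-u[1],u[0]]); e=(Q-c)@n
        Q=Q[abs(e)<max(2.2*np.std(e),.003)]
    if u[1]<0:u=-u
    return c,u,np.std(e),((Q-c)@u).min(),((Q-c)@u).max(),len(Q)
E
python3 - <<'E'
from h import *
np.set_printoptions(precision=4,suppress=True)
for n in ["top","scene"]:
    P,p=cloud(n+"0.npz"); p=p.astype(int)
    x,y,z=np.moveaxis(P,-1,0)
    R=(x>.5)&(x<.7)&(y<-0.04)&(y>-.4)
    bright=(p[...,0]>150)&(p[...,0]-p[...,2]>35)
    m=R&(z>.117)&(z<.130)&bright
    c,u,s,a,b,k=fit(P[m]); print(n,"rail c",c,"u",u,s,a,b,k,"mid",c+u*(a+b)/2, np.median(z[m]))
    nn=np.array([u[1],-u[0]])
    m=R&(z>.165)&(z<.21)&(p.max(-1)<70)&(y>-.2); Q=P[m]
    al=(Q[:,:2]-c)@u; ac=(Q[:,:2]-c)@nn
    print(" handles along pct",np.percentile(al,[1,50,99])," across",np.percentile(ac,[1,99]),"zmax",Q[:,2].max())
    for sgn in(1,-1):
        t=(ac*sgn>0); print("  side",sgn,al[t].min(),al[t].max(),t.sum())
    a0=(np.percentile(al,1)+np.percentile(al,99))/2; print(" clamp xy",c+u*a0)
    # front: white
    S=(x>.4)&(x<.62)&(y>0.03)&(y<.42)
    m=S&(z>.087)&(z<.097)&(p.min(-1)>110); 
    c,u,s,a,b,k=fit(P[m]); print(" front c",c,u,s,a,b,k,"mid",c+u*(a+b)/2,np.median(z[m]))
    m=S&(z>.078)&(z<.089)&(p[...,0]-p[...,2]>35)&(x<.555); 
    if m.sum()>20:
        c,u,s,a,b,k=fit(P[m]); print(" wall c",c,u,s,a,b,k,"mid",c+u*(a+b)/2,np.median(z[m]))
E
```

```text
top rail c [ 0.608 -0.199] u [-0.2943  0.9557] 0.002885555785105319 -0.1292523715383026 0.13047238725495744 477 mid [ 0.6078 -0.1984] 0.12480404770566444
 handles along pct [0.058  0.0683 0.0772]  across [-0.0297  0.0275] zmax 0.2059212854159862
  side 1 0.05732856423038313 0.0771990110046133 94
  side -1 0.058243378032222626 0.07740838675157287 92
 clamp xy [ 0.5881 -0.1344]
 front c [0.5105 0.2296] [0.0952 0.9955] 0.0028792458836023192 -0.14938058966412598 0.1502954349843934 651 mid [0.5106 0.2301] 0.09128902996843347
 wall c [0.5201 0.225 ] [0.0946 0.9955] 0.002876754581264452 -0.13033199887405023 0.15404197878873166 534 mid [0.5212 0.2368] 0.08328406835639546
scene rail c [ 0.6092 -0.2123] u [-0.2925  0.9563] 0.0029703794386965595 -0.11519286559009198 0.14558816207413489 447 mid [ 0.6048 -0.1977] 0.12699175924115272
 handles along pct [0.0707 0.0789 0.0893]  across [-0.0264  0.0306] zmax 0.2060994532844888
  side 1 0.07026779353989261 0.08932519617210839 190
  side -1 0.07073041233304542 0.08998094601977806 234
 clamp xy [ 0.5858 -0.1358]
 front c [0.5092 0.2273] [0.0976 0.9952] 0.0030560788498718156 -0.14669569519724346 0.15225636876810758 452 mid [0.5095 0.23  ] 0.09378011288973959
 wall c [0.5197 0.2241] [0.0985 0.9951] 0.0029042356926695634 -0.12957151609302456 0.13107508241421542 594 mid [0.5198 0.2249] 0.0851134691726805
```

Run:
```python
import cv2
a=cv2.imread("pics/top0.png")[155:285,100:280]; cv2.imwrite("pics/topd.png",cv2.resize(a,None,fx=4.4,fy=4.4,interpolation=2)[:600,:800])
```

```text
(no output)
```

View pics/topd.png

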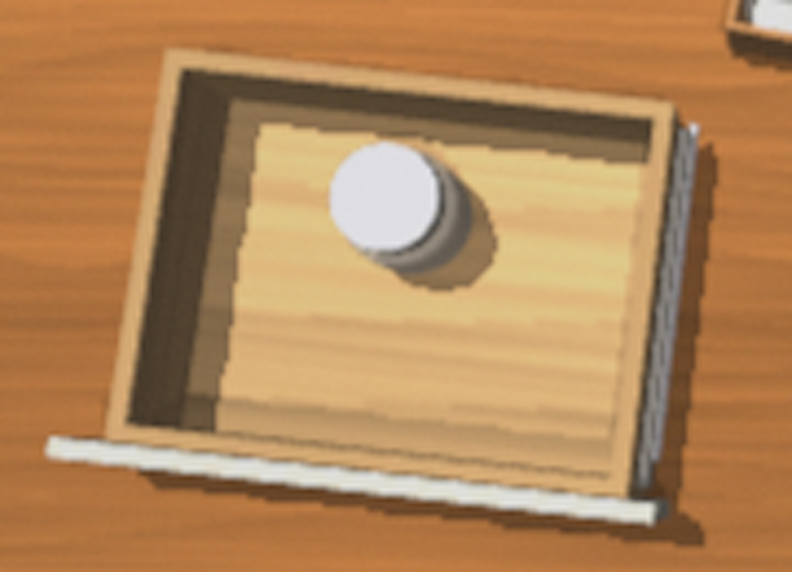

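```bash
cat >> h.py <<'E'
from scipy.spatial.transform import Rotation as Ro
def quat(n):
    n=np.array([n[0],n[1],0.])/np.hypot(*n[:2]); z=np.array([0,0,-1.])
    return Ro.from_matrix(np.c_[n,np.cross(z,n),z]).as_quat()
def snap(eyes,n,tag):
    m=eyes.camera_model(n); p,d=eyes.camera(n)
    cv2.imwrite(f"pics/{n}{tag}.png",p[:,:,::-1]); np.savez(f"{n}{tag}.npz",p=p,d=d,K=m["mtx"],E=m["extrinsics"])
def wcloud(f):
    z=np.load(f); d=z["d"]; K=z["K"];E=z["E"]
    v,u=np.indices(d.shape); a=(u-K[0,2])/K[0,0]; b=(v-K[1,2])/K[1,1]; r=np.hypot(a,b)+1e-9
    t=np.tan(np.minimum(r,1.5)); P=np.stack([a/r*t*d,b/r*t*d,d],-1)@E[:3,:3].T+E[:3,3]
    P[(d==0)|(r>1.3)]=np.nan
    return P,z["p"]
QC=quat((.956,.293))
E
python3 - <<'E'
from plant import robot, eyes
from h import *
print(robot.inverse_kinematics([.587,-.135,.38],QC))
robot.goto([.587,-.135,.38],QC)
o=robot.observe(); print(o["time"],o["tcp_pos"],o["grip_width"])
snap(eyes,"wrist","1")
E
```

```text
[-3.35681257e-01  3.93249968e-01  1.51329655e+00 -4.44089210e-16
  1.23504614e+00 -6.33077248e-01]
2.4917 [ 0.58682913 -0.13579801  0.37981061] 0.08494288845527082
```

View pics/wrist1.png

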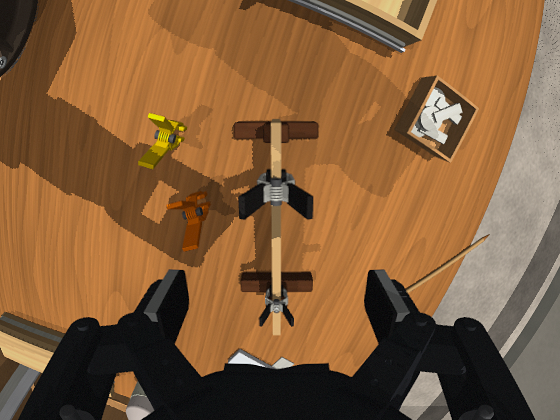

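The wrist view shows the larger clamp at (277,197) and the small one at (277,305), with the rail vertical in the picture.

Run:
```python
from h import *
np.set_printoptions(precision=4,suppress=True)
P,p=wcloud("wrist1.npz"); p=p.astype(int)
z=np.load("wrist1.npz"); print(z["E"]) 
for (u,v) in [(277,197),(260,205),(300,205),(277,305),(277,250),(277,225),(277,150)]: print(u,v,P[v,u],p[v,u])
v,u=np.indices(p.shape[:2])
rail=(abs(u-277)<10)&(v>120)&(v<336)&(p[...,0]>120)&(P[...,2]>.115)&(P[...,2]<.132)
c,uu,s,a,b,k=fit(P[rail]); print("rail",c,uu,s,a,b,k,"mid",c+uu*(a+b)/2,np.median(P[rail][:,2]))
nn=np.array([uu[1],-uu[0]])
m=(u>230)&(u<322)&(v>165)&(v<225)&(p.max(-1)<75)&(P[...,2]>.165)
Q=P[m]; al=(Q[:,:2]-c)@uu; ac=(Q[:,:2]-c)@nn
for sg in (1,-1):
    t=ac*sg>0; print(sg,np.percentile(al[t],[1,99]),np.percentile(ac[t],[1,99]),np.percentile(Q[t,2],[1,99]),t.sum())
a0=np.mean(np.percentile(al,[1,99])); print("clamp",c+uu*a0)
```

```text
[[ 0.9564  0.2767  0.0935  0.5623]
 [ 0.2921 -0.9066 -0.3045 -0.0578]
 [ 0.0006  0.3186 -0.9479  0.4504]
 [ 0.      0.      0.      1.    ]]
277 197 [ 0.588  -0.1388  0.1605] [176 175 167]
260 205 [ 0.5745 -0.1468  0.1734] [18 17 18]
300 205 [ 0.6059 -0.1315  0.1904] [10  8 10]
277 305 [ 0.6264 -0.2641  0.1461] [155 157 153]
277 250 [ 0.6089 -0.2067  0.1259] [218 177 119]
277 225 [ 0.6001 -0.1782  0.1262] [129 105  71]
277 150 [ 0.5767 -0.1015  0.1255] [192 156 105]
rail [ 0.6003 -0.1826] [-0.2958  0.9553] 0.0028564861374131144 -0.14910589822919934 0.11182909613493101 1514 mid [ 0.6058 -0.2004] 0.12577013948299434
1 [0.0399 0.0592] [0.0121 0.0294] [0.1657 0.204 ] 578
-1 [0.0401 0.0593] [-0.0298 -0.0116] [0.1655 0.2043] 607
clamp [ 0.5856 -0.1352]
```

Run:
```python
from plant import robot, eyes
from h import *
np.set_printoptions(precision=4,suppress=True)
q=quat((.9557,.2945))
print(robot.servo_line([.5865,-.1352,.252],velocity=.12,rot=q,f_stop=12))
o=robot.observe(); print(o["time"],o["tcp_pos"],o["ft_force"])
robot.close(force=60)
o=robot.observe(); print(o["time"],o["tcp_pos"],o["grip_width"],o["ft_force"],o["wrist_torque"])
snap(eyes,"wrist","2");snap(eyes,"scene","2")
```

```text
False
3.7583 [ 0.5867 -0.1353  0.2527] [-0.7834 -0.2511  0.0137]
4.3417 [ 0.5865 -0.1352  0.252 ] 0.02369163551240922 [ 0.1408  0.547  -0.7001] [-0.0006 -0.069   0.0362]
```

View pics/wrist2.png

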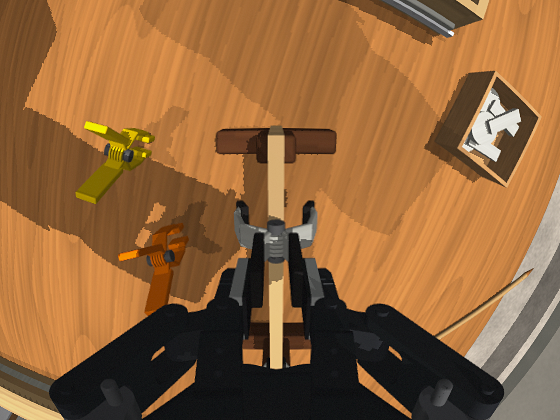

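View pics/scene2.png

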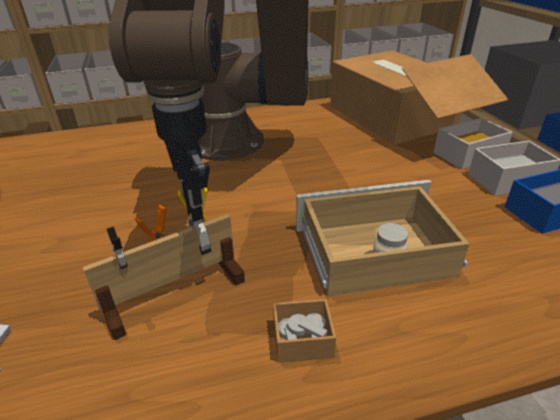

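The clamp is squeezed open, with its jaws symmetric about the rail in the wrist view (238 and 313 around 277). Lifting.

Run:
```python
from plant import robot, eyes
from h import *
np.set_printoptions(precision=4,suppress=True)
print(robot.servo_line([.5865,-.1352,.36],velocity=.1,f_stop=15))
o=robot.observe(); print(o["time"],o["tcp_pos"],o["grip_width"],o["ft_force"],o["wrist_torque"])
q=quat((.9953,-.097))
n=np.array([.9953,-.097])
robot.goto([.5146,.2275,.36],q)
robot.dwell(.3)
o=robot.observe(); print(o["time"],o["tcp_pos"],o["grip_width"],o["ft_force"],o["wrist_torque"])
for c in("wrist","scene","top"): snap(eyes,c,"3")
```

```text
False
5.675 [ 0.5864 -0.1352  0.3593] 0.02360189821010826 [ 0.2403 -0.302  -0.5093] [-0.0107 -0.0153  0.0021]
7.3583 [0.5148 0.227  0.3599] 0.023916480714350857 [-0.8237  0.7673 -1.0112] [ 0.0352  0.0551 -0.0069]
```

View pics/wrist3.png

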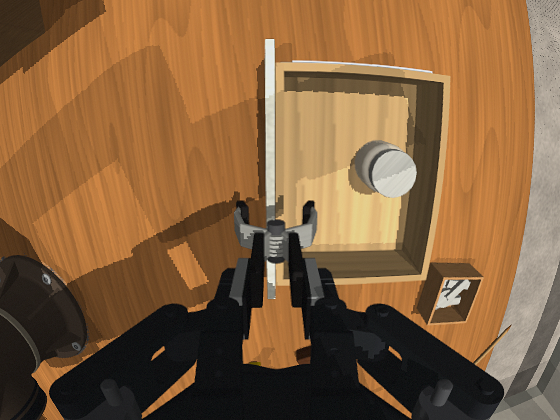

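View pics/scene3.png

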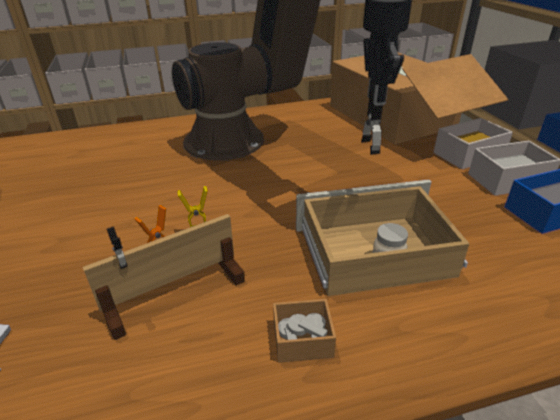

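View pics/top3.png

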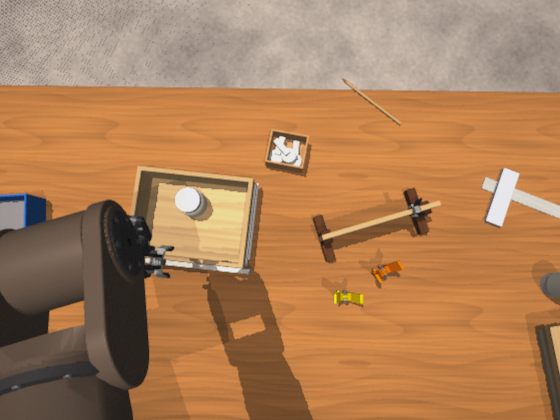

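The clamp is held wide open in line with the front edge. The wrist view has jaws at x≈240 and 313, pivot at (276,235) and the front as a vertical line at x≈270. Next I'll measure the clamp and boards from this view.

Run:
```python
from h import *
np.set_printoptions(precision=4,suppress=True)
P,p=wcloud("wrist3.npz"); p=p.astype(int)
v,u=np.indices(p.shape[:2]); Z=P[...,2]
x,y=P[...,0],P[...,1]
S=(x>.4)&(x<.62)&(y>0.03)&(y<.45)
for nm,m in(("front",S&(Z>.087)&(Z<.098)&(p.min(-1)>100)&(u<290)),("wall",S&(Z>.077)&(Z<.0875)&(p[...,0]-p[...,2]>30)&(x<.55)&(u<300))):
    c,uu,s,a,b,k=fit(P[m]); print(nm,c,uu,s,a,b,k,"mid",c+uu*(a+b)/2,np.median(Z[m]))
    for side in [0]:
        pass
n=np.array([.9953,-.097]);t=np.array([.097,.9953]); T=np.array([.5148,.227])
m=(u>225)&(u<325)&(v>190)&(v<262)&(Z>.15)
Q=P[m]; al=(Q[:,:2]-T)@t; ac=(Q[:,:2]-T)@n; zz=Q[:,2]
for lo in np.arange(.19,.33,.008):
    k=(zz>=lo)&(zz<lo+.008)
    if k.sum()<3: continue
    L=ac[k&(ac<0)] if 0 else ac[k][ac[k]<0]; R=ac[k][ac[k]>0]
    print(round(lo,3),k.sum(),"L",(L.min(),L.max()) if len(L) else None,"R",(R.min(),R.max()) if len(R) else None,"al",al[k].min(),al[k].max())
for (a,b) in [(241,205),(312,205),(276,225),(276,235),(276,245)]: print(a,b,P[b,a])
```

```text
front [0.5113 0.2618] [0.0953 0.9955] 0.0028688946266510395 -0.1817900600908305 0.11648946909607806 1926 mid [0.5082 0.2293] 0.09262800057587289
wall [0.5204 0.2485] [0.0944 0.9955] 0.002598900732370326 -0.1552014057593273 0.1049473571812059 1464 mid [0.518  0.2235] 0.0846754938696227
0.19 50 L (np.float64(-0.03141221681452125), np.float64(-0.024716602033191204)) R (np.float64(0.02216741525640291), np.float64(0.028509882389692053)) al 0.003238033190484235 0.009992803402070803
0.198 74 L (np.float64(-0.02994137074325047), np.float64(-0.021680378301854472)) R (np.float64(0.018732197679573587), np.float64(0.027276411391978766)) al -0.004379638057456385 0.010020131365030275
0.206 317 L (np.float64(-0.030986029943587692), np.float64(-0.020680337042108175)) R (np.float64(0.019010174043946376), np.float64(0.02833716995143437)) al -0.004907219420612645 0.010095837960192866
0.214 85 L (np.float64(-0.03052325550816313), np.float64(-0.025163938911323805)) R (np.float64(0.02348439159952204), np.float64(0.028093541847816473)) al -0.007302623478612771 0.00822648008807892
0.222 104 L (np.float64(-0
[... 1417 characters left out ...]
926), np.float64(-0.007215285761643988)) R (np.float64(0.00658669643376207), np.float64(0.012218070395007129)) al 0.003567419915058979 0.01015950438886383
0.286 214 L (np.float64(-0.01888537867910689), np.float64(-0.007281755856375305)) R (np.float64(0.006669078343556542), np.float64(0.017949268712626202)) al 0.008256173471981805 0.011364632431110975
0.294 45 L (np.float64(-0.0190067374077323), np.float64(-0.01231357841743146)) R (np.float64(0.011551874181513795), np.float64(0.01783063686864506)) al 0.01001185526744951 0.011196097063422355
241 205 [0.4896 0.2387 0.2044]
312 205 [0.5416 0.2329 0.2021]
276 225 [0.5154 0.2394 0.253 ]
276 235 [0.5148 0.2331 0.253 ]
276 245 [0.5143 0.2276 0.2552]
```

Run:
```python
import cv2
a=cv2.imread("pics/wrist3.png")[180:280,210:340]; cv2.imwrite("pics/w3c.png",cv2.resize(a,None,fx=6,fy=6,interpolation=2))
```

```text
(no output)
```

View pics/w3c.png

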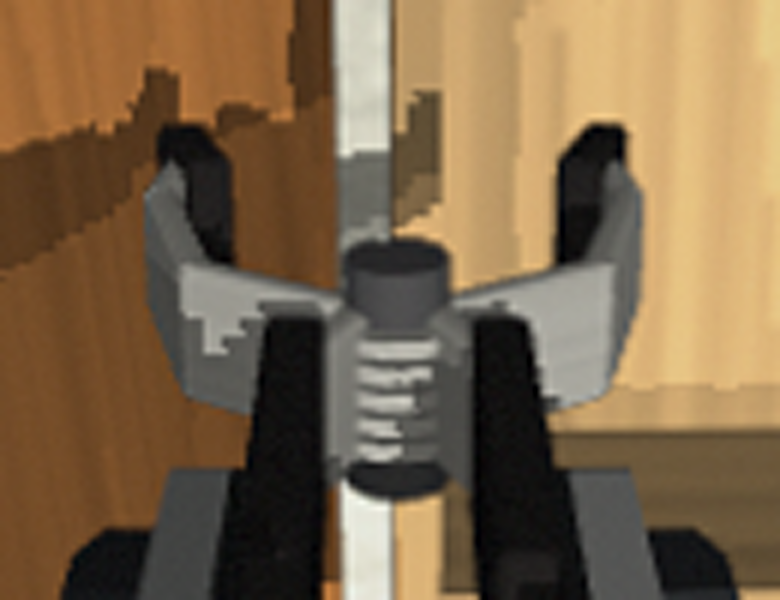

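```bash
cat > m.py <<'E'
import sys; from h import *
np.set_printoptions(precision=4,suppress=True)
tag=sys.argv[1]; T=np.array(eval(sys.argv[2]))
n=np.array([.9954,-.0955]);t=np.array([.0955,.9954])
for cam in("wrist","scene"):
    P,p=(wcloud if cam=="wrist" else cloud)(f"{cam}{tag}.npz"); p=p.astype(int); Z=P[...,2]
    al=(P[...,:2]-T[:2])@t; ac=(P[...,:2]-T[:2])@n; print(cam)
    far=(abs(al)>.025)&(abs(al)<.12)
    for nm,m in(("front",far&(abs(ac)<.03)&(Z>.088)&(Z<.097)&(p.min(-1)>80)&(p[...,0]-p[...,2]<35)),("wall",far&(abs(ac)<.03)&(Z>.0795)&(Z<.088)&(p[...,0]-p[...,2]>30))):
        print(" ",nm,m.sum(),"across",np.percentile(ac[m],[2,50,98]),"z",np.median(Z[m]),"slope",np.polyfit(al[m],ac[m],1))
    c=(abs(al)<.016)&(abs(ac)<.045)&(Z<T[2]-.045)&(Z>T[2]-.175)&~((abs(ac)<.0135)&(Z<T[2]-.135))&(Z>.03)
    for lo in np.arange(T[2]-.175,T[2]-.045,.01):
        k=c&(Z>=lo)&(Z<lo+.01)
        if k.sum()<4: continue
        L=ac[k&(ac<0)];R=ac[k&(ac>0)]
        f=lambda a:np.round([a.min(),a.max()],4) if len(a) else None
        print("  z-tcp",round(lo-T[2],3),k.sum(),"L",f(L),"R",f(R),"al",f(al[k]))
E
python3 - <<'E'
from plant import robot, eyes
from h import *
np.set_printoptions(precision=4,suppress=True)
q=quat((.9954,-.0955))
print(robot.servo_line([.5142,.226,.283],velocity=.1,rot=q,f_stop=12)); robot.dwell(.2)
o=robot.observe(); print(o["time"],o["tcp_pos"],o["grip_width"],o["ft_force"],o["wrist_torque"])
for c in("wrist","scene"): snap(eyes,c,"4")
E
python3 m.py 4 "[.5142,.226,.283]"
python3 - <<'E'
import cv2
a=cv2.imread("pics/wrist4.png")[160:290,200:350]; b=cv2.imread("pics/scene4.png")[120:250,300:450]
import numpy as np
cv2.imwrite("pics/c4.png",cv2.resize(np.hstack([a,b]),(780,338),interpolation=2))
E
```

```text
False
8.625 [0.5143 0.226  0.2836] 0.023528738606881674 [ 0.1513 -0.0516 -1.7277] [-0.0051 -0.0376  0.0068]
wrist
  front 1997 across [-0.0113 -0.0066 -0.0019] z 0.09261458496511021 slope [ 0.0002 -0.0065]
  wall 1702 across [-0.0003  0.0038  0.0151] z 0.08463647589638512 slope [0.0066 0.0039]
  z-tcp -0.175 14 L [-0.031  -0.0265] R [0.0241 0.0287] al [0.0061 0.01  ]
  z-tcp -0.165 91 L [-0.031  -0.0225] R [0.0209 0.0286] al [0.0038 0.0102]
  z-tcp -0.155 337 L [-0.0307 -0.0206] R [0.0189 0.0286] al [-0.0045  0.0101]
  z-tcp -0.145 115 L [-0.0304 -0.0248] R [0.0226 0.0282] al [-0.0072  0.0081]
  z-tcp -0.135 131 L [-0.0277 -0.0218] R [0.0204 0.0256] al [-0.0073  0.0081]
  z-tcp -0.125 712 L [-0.0251 -0.0004] R [0.0002 0.0235] al [-0.0082  0.0125]
  z-tcp -0.115 580 L [-0.016  -0.0004] R [0.0001 0.0138] al [-0.0133  0.0127]
  z-tcp -0.105 601 L [-0.013  -0.0005] R [0.0001 0.0126] al [-0.0088  0.0102]
  z-tcp -0.095 204 L [-0.0133 -0.0074] R [0.0066 0.0125] al [-0.0093  0.0103]
  z-tcp -0.085 237 L [-0.0132 -0.0071] R [0.0062 0.0127] al [-0.0057  0.0104]
  z-tcp -0.075 329 L [-0.0189 -
[... 689 characters left out ...]
0.0086]
  z-tcp -0.135 54 L [-0.0256 -0.022 ] R [0.0219 0.0286] al [-0.0075  0.0087]
  z-tcp -0.125 62 L [-0.0213 -0.0034] R [0.001  0.0252] al [-0.0113  0.0089]
  z-tcp -0.115 72 L [-0.0047 -0.0005] R [0.0008 0.0141] al [-0.0125  0.0139]
  z-tcp -0.105 48 L [-0.0101 -0.0036] R [0.0016 0.0137] al [-0.0102  0.0098]
  z-tcp -0.095 65 L [-0.0121 -0.0058] R [0.0054 0.0144] al [-0.0097  0.0107]
  z-tcp -0.085 64 L [-0.0133 -0.0048] R [0.007  0.0144] al [-0.0108  0.0097]
  z-tcp -0.075 55 L [-0.0169 -0.0052] R [0.0073 0.0191] al [-0.0104  0.0105]
  z-tcp -0.065 79 L [-0.0197 -0.0056] R [0.0094 0.0265] al [-0.0111  0.0117]
  z-tcp -0.055 87 L [-0.0174 -0.0074] R [0.0104 0.0272] al [-0.0108  0.0113]
```

View pics/c4.png

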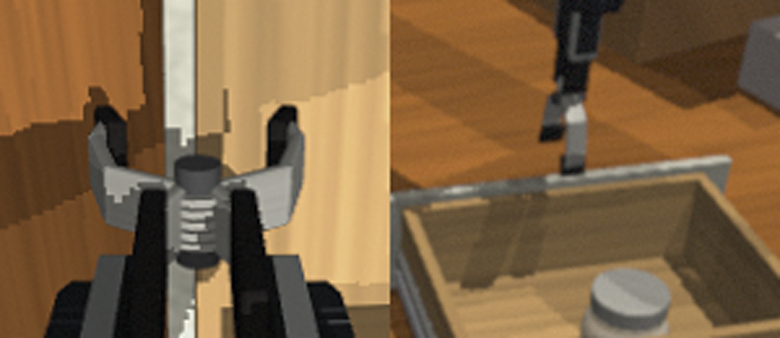

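Gape centre and boards' centre agree to within 1 mm in both views, and the jaw tips sit about 170 mm below the TCP. I'll shift by -0.6 mm and go down.

```bash
python3 - <<'E'
from plant import robot, eyes
from h import *
np.set_printoptions(precision=4,suppress=True)
q=quat((.9954,-.0955))
print(robot.servo_line([.5136,.226,.283],velocity=.05,rot=q))
print(robot.servo_line([.5136,.226,.228],velocity=.04,rot=q,f_stop=6)); robot.dwell(.3)
o=robot.observe(); print(o["time"],o["tcp_pos"],o["grip_width"],o["ft_force"],o["wrist_torque"])
for c in("wrist","scene","top"): snap(eyes,c,"5")
E
python3 m.py 5 "[.5136,.226,.228]"
python3 - <<'E'
import cv2
a=cv2.imread("pics/wrist5.png")[160:290,200:350]; b=cv2.imread("pics/scene5.png")[120:250,300:450]
import numpy as np
cv2.imwrite("pics/c5.png",cv2.resize(np.hstack([a,b]),(780,338),interpolation=2))
E
```

```text
False
False
10.8 [0.5136 0.226  0.2281] 0.02374318677435662 [-0.0536  0.5662 -1.7677] [ 0.0163 -0.0089  0.0719]
wrist
  front 3435 across [-0.0106 -0.0058 -0.0012] z 0.09261446011909324 slope [-0.0002 -0.0059]
  wall 2894 across [0.0001 0.0041 0.0136] z 0.08465288902395826 slope [0.0067 0.0043]
  z-tcp -0.175 19 L [-0.0314 -0.0257] R [0.0231 0.0284] al [0.0034 0.0099]
  z-tcp -0.165 90 L [-0.0312 -0.0218] R [0.0199 0.0285] al [0.0046 0.01  ]
  z-tcp -0.155 338 L [-0.0308 -0.0208] R [0.0187 0.0284] al [-0.0043  0.0103]
  z-tcp -0.145 116 L [-0.0305 -0.025 ] R [0.0232 0.0277] al [-0.0071  0.0082]
  z-tcp -0.135 196 L [-0.0278 -0.0013] R [0.0201 0.0254] al [-0.0074  0.0159]
  z-tcp -0.125 729 L [-0.0251 -0.0006] R [0.     0.0234] al [-0.0081  0.0125]
  z-tcp -0.115 626 L [-0.0148 -0.    ] R [0.     0.0135] al [-0.0133  0.0127]
  z-tcp -0.105 545 L [-0.0134 -0.    ] R [0.0006 0.0124] al [-0.01    0.0102]
  z-tcp -0.095 202 L [-0.0135 -0.0075] R [0.0064 0.0123] al [-0.0091  0.0101]
  z-tcp -0.085 247 L [-0.0134 -0.0073] R [0.0061 0.0124] al [-0.0078  0.0102]
  z-tcp -0.075 348 L [-0.0241 
[... 663 characters left out ...]
0.0086]
  z-tcp -0.135 65 L [-0.0257 -0.0002] R [0.0013 0.0288] al [-0.0157  0.0085]
  z-tcp -0.125 53 L [-0.0228 -0.0008] R [0.0113 0.0237] al [-0.0114  0.0087]
  z-tcp -0.115 67 L [-0.0089 -0.0001] R [0.0013 0.0156] al [-0.0122  0.012 ]
  z-tcp -0.105 45 L [-0.0135 -0.0057] R [0.0007 0.0137] al [-0.0098  0.0096]
  z-tcp -0.095 57 L [-0.0136 -0.0061] R [0.0067 0.0143] al [-0.0095  0.0099]
  z-tcp -0.085 56 L [-0.0133 -0.0061] R [0.008  0.0146] al [-0.0103  0.0097]
  z-tcp -0.075 44 L [-0.015  -0.0044] R [0.0072 0.0199] al [-0.0108  0.0095]
  z-tcp -0.065 76 L [-0.0204 -0.0045] R [0.0073 0.0266] al [-0.0111  0.0111]
  z-tcp -0.055 79 L [-0.0161 -0.0063] R [0.0137 0.0267] al [-0.0111  0.0111]
```

View pics/c5.png

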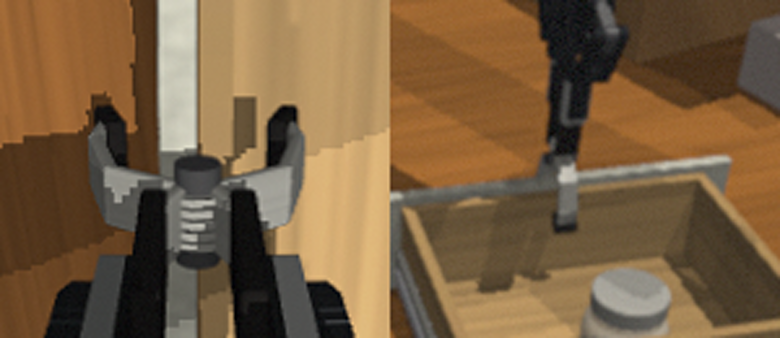

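View pics/wrist5.png

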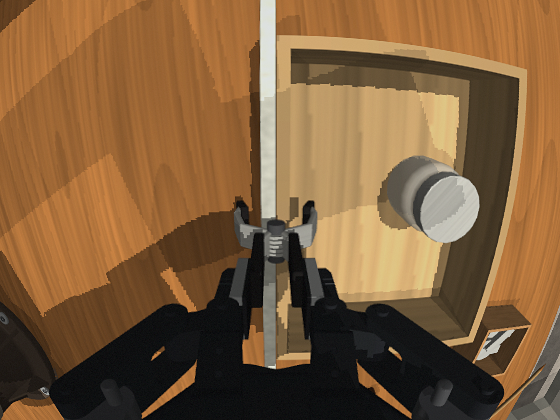

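View pics/scene5.png

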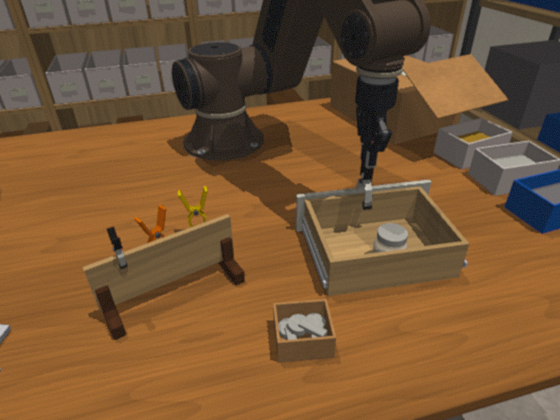

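Run:
```python
from plant import robot
robot.job_done(); print(robot.observe()["time"])
```

```text
the job is handed in; nothing more can be done
the job is handed in; nothing more can be done
```

I took the larger clamp off the rail by squeezing its handles to the stop. It is now held wide open over the middle of the drawer's front edge, one jaw in front of the white front and the other inside the drawer. I handed the job in at about 11 s, still squeezing with 60 N.

**Last checks in the wrist and scene views:**
- **Clearance:** about 10 mm between each jaw and its board in the wrist view, and the clamp is square to the boards.
- **Depth:** the jaw tips are at about z = 0.058 m. That is about 26 mm below the drawer wall's top and 34 mm below the front's.
- **Contact:** neither jaw touches a board. The force on the tool did not jump on the way down; it stayed at about the clamp's weight.
- **Front and other things:** the front had not moved, and nothing else appeared disturbed.

**What disagreed:**
- The cameras differed by up to about 2 mm on where the boards are. I used the wrist camera's position of the clamp relative to the boards.
- The front's middle seems to sit about 5 mm to the robot's left of the drawer's middle. It was like that from the start, and I centred the clamp on the drawer, to within 2 mm.
- The clamp ended about 15 mm lower in the fingers than planned, because the pads swing forward as they close. I allowed for this in the final height.

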